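Cover the caramel cup with its thin flat lid

TASK

Cover the cup of orange caramel on the work table with the flat blue lid. The lid lies on the wooden block and is too thin to grip there, so first slide it flat along the block until its tab sticks well out past the block's left-hand edge (the edge on the cups' side), then take it by the tab, lift it and lay it flat and centred on the caramel cup so that the whole rim is covered, and let go. Do not let the lid fall off the block, and leave both cups standing where they are.

Things in the scene. Friction and masses are not known exactly. Their poses are not given: they have to be found in the camera images.
- lid_center (a point): Centre, half-way up, of the flat blue lid's disc: 130 mm across, 3 mm thick, 35 to 70 g, no rim. z up; y along its one tab, x across it. At first it lies wholly on the block, tab within 0.3 rad of block_edge's y. Lid on block is slippery (friction about 0.25): closed fingertips pressed on the disc with 5 to 20 N and moved sideways drag it.
- lid_tab (a point): Grip point of the lid's tab, half-way up, 92 mm along the lid's y from the disc's centre. The tab is 3 mm thick, 36 mm wide with straight parallel sides, level with the disc. Once it overhangs, grip it across its width (lid's x) from above, the fingers reaching past its underside. Axes as lid_center.
- lid_tip (a point): Tip of the lid's tab, half-way up, 125 mm along the lid's y axis from the disc's centre. Same axes as lid_center.
- block_edge (a point): Middle of the top left-hand edge (towards the cups) of the fixed wooden block, which is 260 mm along the edge (x), 240 mm deep (on the -y side), top 60 mm above the table. y points level out over the edge, square to it; z up. Beyond it is only the table, 60 mm lower.
- caramel_rim (a point): Centre of the mouth, at rim height (72 mm above the table), of the clear cup that holds orange caramel. Loose, round, 109 mm across at the rim, 84 mm at the foot, 0.16 kg. z up. The two cups exchange places from start to start.
- plain_rim (a point): Centre of the mouth of the other clear cup, of the same size, filled with white cream: to be left alone. At rim height, 72 mm above the table; loose; z up.
- lid: The blue lid as a whole; origin under the centre of its disc, axes as lid_center.
- caramel_cup: The caramel cup as a whole; origin under the centre of its foot, z up.

How it is judged:
By the outcome, as a careful person would: the job done as asked, in the order asked, and still so for the second after the job is handed in, with the robot touching nothing.
It also fails if it takes over 58 s, if anything falls off the work surface, if the arm or the gripper's body presses on something with over 40 N, if the wrist force passes 120 N, or if a joint passes its speed limit or range.

ROBOT

A 6-joint arm with a two-finger parallel gripper is mounted at the origin on a cart in front of the work surface, level with it; the furniture and walls round the work are solid. World frame = base frame: x ahead of the robot, y to its left, z up, the work surface at z = 0. Lengths are in m, angles in rad, forces in N, time in s.
With the tool pointing down it reaches from about 0.425 to 0.95 m from the base axis. Payload 3.5 kg.
Tool frame: the origin (TCP) lies on the centre line of the jaws, within the pads' length; the fingertips stand tip_extent ahead of it and the grasp point (between the pads) lies 2 mm behind it (tip_extent is the distance from the TCP to the fingertips, in m); z points along the fingers, y is the direction in which the jaws open and shut (so a half turn about z gives the same grasp; the last joint's range is limited). The gripper opens to 85 mm and grips with 20 to 120 N. Pads are 22 mm wide; open, the fingers measure 114 mm over their backs; the gripper's body (76 mm by 85 mm) begins 54 mm behind the grasp point. The pads swing forward as they close: fully open they stand 13 mm farther back than shut.
Start: joints at [-1.496, 0.286, 1.577, -0, 1.279, -0.15], TCP at [0.15, -0.658, 0.248] pointing down, gripper open.
Joint ranges: [-2.77, 2.77], [-0.9, 2.22], [0.21, 2.48], [-1.53, 4.67], [0.24, 2.81], [-2.84, 2.84]. Speed limits (rad/s): [2.79, 2.79, 3.14, 3.14, 3.14, 3.14].

INTERFACE

Orientations are given as a unit quaternion [x, y, z, w].
In Python, from plant import * gives the robot as it stands.
- The arm moves only by the shell command python3 -m crank 'ROWS' [FORCE]. ROWS is JSON, a list of rows, each a list of 7 numbers: the gripper's target within -1 to 1 (shut at 1, half-way at 0, fully open at -1), then the shift along the tool's x, y, z in cm, then the turn, a rotation vector about the tool's x, y, z in degrees. In form: [[fingers, tx, ty, tz, wx, wy, wz], ...]. A call has 1 to 5 rows; each row shifts and turns the commanded pose from where the row before left it, along the tool's axes as they then stand; what a row does not reach is not made up. A row lasts 1/10 s, in which the tool goes at most 50 mm and 8.59 degrees, less where a joint would pass 70% of its speed; a pose out of reach is approached as far as the arm can. A call is refused whole if a number of a shift passes 5 or a number of a turn 8.59, either way. A call with a gripper value outside its range is refused whole. The fingers move at their own pace and stop on an object; FORCE is the grip in N (left out, the last holds). Time passes only in rows, so rows that do not move let the fingers close. It gives the time, the measured TCP pose, the force and the opening at its end, in the units of the state.
- get_state(): the state, without advancing time (a new reading comes with each control period).
- read_camera(name): name is "side" or "top"; returns a dict with "color" (420x560x3 uint8, red, green, blue), "vfov" (degrees; the focal length in pixels is half the picture's height over the tangent of half this angle, whatever the lens; pixels are square), "cx", "cy" (the principal point, pixels), "distortion" ([k1, k2, p1, p2, k3] as OpenCV has them; the pictures are not rectified), "cam_to_world" (4x4, takes a point from camera to world coordinates). Camera axes: x right, y up, looking along -z (the intrinsics and any distortion apply to the point x, -y, -z); pixel columns grow to the right and rows downward; lengths in m; the calibration is good to about 2 mm. A picture is of the moment at which its call begins. There is no depth.
- sign_off(): hands the job in, once; it reports no verdict.
Trained networks look in the newest picture that a camera, given by its name, has taken for a name from the list of things; names that differ only in an ending like _2 or _b are one class to them, and where a whole thing is asked for, a point or a joint stands for the part that bears it (a point fixed in the world has none). Each returns a list of dicts, best first, with "p" (0 to 1); they miss things now and then, are a little off and sometimes report something else, mostly with a low value. They report only what shows in the picture. A call takes as long as a camera call.
- trace(thing, camera): "pixels" (420x560 bool, what is visible of it) and "location" ([column, row] in pixels, amid what is visible of it).
- place_of(thing, camera): "location" ([column, row] in pixels: a listed point, or the origin of a listed thing).
The state is a dict: "time": time; "qpos": joint angles; "dq": joint speeds; "joint_efforts": joint torques, N m; "eef_pos": TCP position; "tcp_rot": TCP orientation; "contact_force": force on the tool from outside, world axes, zero at the start; "wrist_torque": the same for the moment, N m; "opening": opening from 0.0 (shut) to 1.0 (fully open).
Only numpy, scipy, OpenCV 4.12 (cv2) and the standard library are available. Lean on these libraries where they do the work, as an engineer would, in place of code of your own. Each camera call takes 0.05 s, during which the arm holds its last target.

## Working session

There is one attempt and no reset: what is moved stays moved. The work goes in short steps, Python scripts to look and compute and a shell command to move; the robot and the scene stay as the last step left them, time stands still between calls to the robot, and variables do not carry over. Pictures are saved under pics/ and viewed, and the job is handed in when it is done.

```bash
ls; mkdir -p pics
cat > h.py <<'E'
from plant import *
import numpy as np, cv2
from scipy.spatial.transform import Rotation as R
def K(c):
    f=c["color"].shape[0]/2/np.tan(np.radians(c["vfov"])/2)
    return np.array([[f,0,c["cx"]],[0,f,c["cy"]],[0,0,1.]])
def ray(c,uv):
    p=cv2.undistortPoints(np.array([[uv]],float),K(c),np.array(c["distortion"],float))[0,0]
    T=np.array(c["cam_to_world"]); d=T[:3,:3]@np.array([p[0],-p[1],-1]); return T[:3,3],d/np.linalg.norm(d)
def atz(c,uv,z):
    o,d=ray(c,uv); return o+d*(z-o[2])/d[2]
def proj(c,P):
    T=np.array(c["cam_to_world"]); q=(np.atleast_2d(P)-T[:3,3])@T[:3,:3]; q=q*[1,-1,-1]
    return cv2.projectPoints(q,np.zeros(3),np.zeros(3),K(c),np.array(c["distortion"],float))[0][:,0]
def tri(rs):
    A=0;b=0
    for o,d in rs:
        M=np.eye(3)-np.outer(d,d);A=A+M;b=b+M@o
    return np.linalg.solve(A,b)
def save(c,n): cv2.imwrite("pics/"+n,c["color"][:,:,::-1])
E
python3 - <<'E'
from h import *
np.set_printoptions(precision=4,suppress=True)
Z=dict(lid_center=.0615,lid_tab=.0615,lid_tip=.0615,block_edge=.06,caramel_rim=.072,plain_rim=.072)
for n in("top","side"):
    c=read_camera(n);save(c,n+"0.png");print(n,c["vfov"],np.array(c["cam_to_world"])[:3,3])
    for t in Z:
        for r in place_of(t,n)[:2]: print(t,round(r["p"],2),np.round(r["location"],1),atz(c,r["location"],Z[t]))
print(get_state())
E
```

```text
pics
top 44.5891878345841 [0.3673 0.0246 1.2231]
lid_center 0.97 [396.6 226.9] [ 0.5005 -0.236   0.0615]
lid_center 0.6 [231.7 228.1] [0.4944 0.1426 0.0615]
lid_tab 0.67 [357.2 222.2] [ 0.5107 -0.1445  0.0615]
lid_tip 0.9 [340.1 224.1] [ 0.506  -0.1051  0.0615]
block_edge 0.84 [332.7 222.8] [ 0.5091 -0.0882  0.06  ]
caramel_rim 0.63 [166.6 166.5] [0.6353 0.2979 0.072 ]
plain_rim 0.71 [229.8 227.9] [0.4936 0.1459 0.072 ]
side 42.812066818541695 [ 1.2584 -0.2339  0.9946]
lid_center 0.64 [151.2 232.4] [ 0.4994 -0.2356  0.0615]
lid_tab 0.59 [192.7 228. ] [ 0.516  -0.147   0.0615]
lid_tip 0.82 [209.1 228.3] [ 0.5282 -0.113   0.0615]
block_edge 0.67 [213.4 222.5] [ 0.5142 -0.0995  0.06  ]
block_edge 0.32 [150.7 231.8] [ 0.4962 -0.2363  0.06  ]
caramel_rim 0.93 [398.  218.7] [0.6425 0.2901 0.072 ]
plain_rim 0.85 [313.3 185. ] [0.4887 0.1498 0.072 ]
plain_rim 0.62 [209.9 224.8] [ 0.5276 -0.1102  0.072 ]
{'time': 0.7, 'qpos': array([-1.496 ,  0.2862,  1.5767,  0.    ,  1.2786, -0.15  ]), 'dq': array([ 0.0001, -0.0001, -0.0002,  0.0001,  0.0006,  0.001 ]), 'joint_efforts': array([ -0.0009, -40.5829, -29.2858,  -0.0002,   0.0005,  -0.    ]), 'eef_pos': array([ 0.1505, -0.658 ,  0.2484]), 'tcp_rot': array([0.9937, 0.1122, 0.    , 0.    ]), 'contact_force': array([0.4426, 0.6016, 0.4656]), 'wrist_torque': array([ 0.0274,  0.0288, -0.0048]), 'opening': 0.9988915565343118}
```

View pics/top0.png

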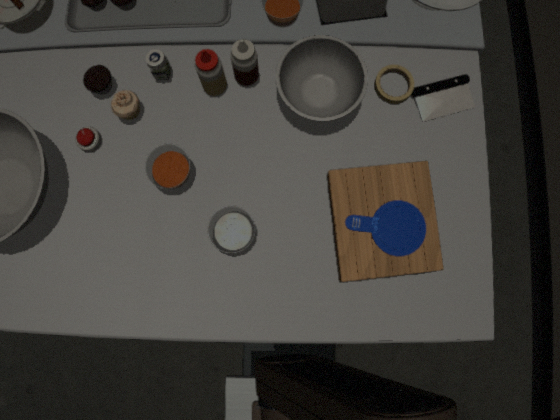

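View pics/side0.png

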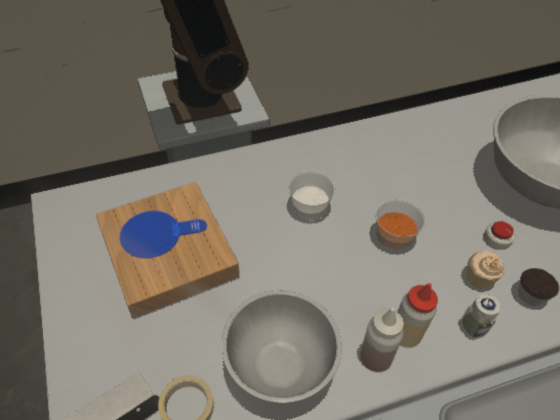

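```bash
cat >> h.py <<'E'
def lidfit(c,z):
    from scipy.optimize import least_squares
    im=c["color"].astype(int); m=((im[:,:,2]>im[:,:,0]*1.6+15)&(im[:,:,2]>im[:,:,1]*1.3+10)).astype(np.uint8)
    n,l,s,_=cv2.connectedComponentsWithStats(m); k=1+np.argmax(s[1:,4]); m=(l==k).astype(np.uint8)
    ct=max(cv2.findContours(m,0,cv2.CHAIN_APPROX_NONE)[0],key=len)[:,0]
    hull=ct.astype(float)
    W=np.array([atz(c,u,z)[:2] for u in hull])
    ctr=W.mean(0)
    for _ in range(30):
        d=np.linalg.norm(W-ctr,axis=1); s_=abs(d-.065)<(.02 if _<15 else .006)
        ctr=ctr+np.mean(((W-ctr)*(1-.065/d)[:,None])[s_],axis=0)*1.5
    far=W[np.linalg.norm(W-ctr,axis=1)>.08]
    a=far.mean(0)-ctr if len(far) else np.array([np.nan,0]); 
    return ctr,np.arctan2(a[1],a[0]),(np.linalg.norm(W-ctr,axis=1).max()),len(W)
E
python3 - <<'E'
from h import *
np.set_printoptions(precision=4,suppress=True)
for n in("top","side"):
    c=read_camera(n)
    print(n,lidfit(c,.0615))
    for t in("caramel_cup",):
        for r in trace(t,n)[:1]:
            m=r["pixels"];ys,xs=np.nonzero(m);print(t,r["p"],r["location"],xs.min(),xs.max(),ys.min(),ys.max())
    im=c["color"].copy()
    if n=="top":
        cv2.imwrite("pics/t1.png",cv2.resize(im[140:300,140:460],None,fx=2.5,fy=2.5,interpolation=3)[:,:,::-1])
    else: cv2.imwrite("pics/s1.png",cv2.resize(im[150:320,80:440],None,fx=2.2,fy=2.2,interpolation=3)[:,:,::-1])
E
```

```text
top (array([ 0.4988, -0.2387]), np.float64(1.4590557482207176), np.float64(0.12147711646489173), 195)
caramel_cup 0.65 [167.9, 164.7] 145 189 144 188
side (array([ 0.5005, -0.2381]), np.float64(1.4518954912896695), np.float64(0.12076698926933947), 196)
caramel_cup 0.89 [397.6, 223.4] 376 425 199 250
```

View pics/t1.png

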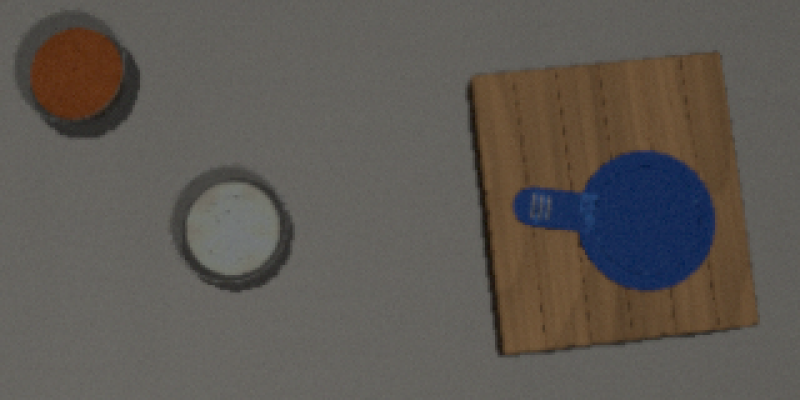

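View pics/s1.png

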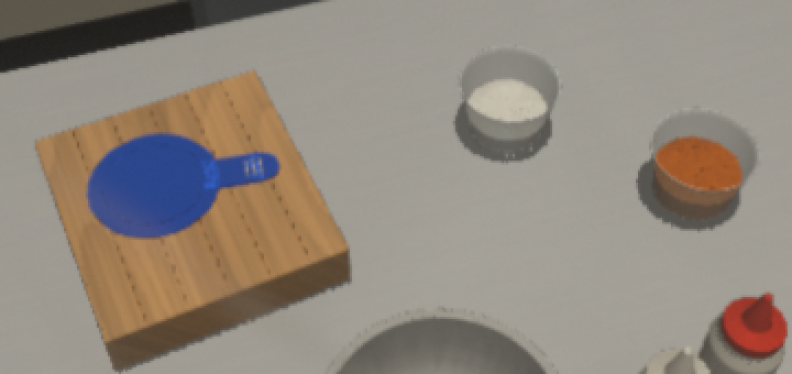

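Run:
```python
from h import *
np.set_printoptions(precision=4,suppress=True)
P=[]
for n in("top","side"):
    c=read_camera(n)
    if n=="top": pts=[(328.4,171.2),(340,281.6),(428,161.2),(442.8,269.6)]
    else: pts=[(196.4,182.7),(238.6,264.5)]
    w=np.array([atz(c,p,.06)[:2] for p in pts]);print(n,w, "edge mid",w[:2].mean(0),"dir",np.arctan2(*(w[0]-w[1])[::-1]), np.linalg.norm(w[0]-w[1]))
    R_=[ray(c,r["location"]) for r in place_of("caramel_rim",n)[:1]];P+=R_
    im=cv2.resize(c["color"],None,fx=1,fy=1)
    big=cv2.resize(im,None,fx=4,fy=4,interpolation=3)
    t=np.linspace(0,2*np.pi,200)
    for ctr,col in(((.639,.294),(0,255,0)),):
        for r,z in((.0545,.072),(.042,0)):
            q=proj(c,np.c_[ctr[0]+r*np.cos(t),ctr[1]+r*np.sin(t),0*t+z]);
            cv2.polylines(big,[np.int32((q+.5)*4-.5)],True,col,1)
    x,y=(168,167) if n=="top" else (398,222)
    cv2.imwrite(f"pics/{n}2.png",big[(y-45)*4:(y+45)*4,(x-45)*4:(x+45)*4][:,:,::-1])
print(tri(P))
a=cv2.imread("pics/top2.png");b=cv2.imread("pics/side2.png");cv2.imwrite("pics/o2.png",np.hstack([a,b]))
```

```text
top [[ 0.6299 -0.0789]
 [ 0.3753 -0.1045]
 [ 0.6576 -0.3166]
 [ 0.4023 -0.3435]] edge mid [ 0.5026 -0.0917] dir 0.10038386209933152 0.25588201895487256
side [[ 0.3846 -0.106 ]
 [ 0.6401 -0.0789]] edge mid [ 0.5123 -0.0924] dir -3.036031226117142 0.2569023468229183
[0.6377 0.2957 0.067 ]
```

View pics/o2.png

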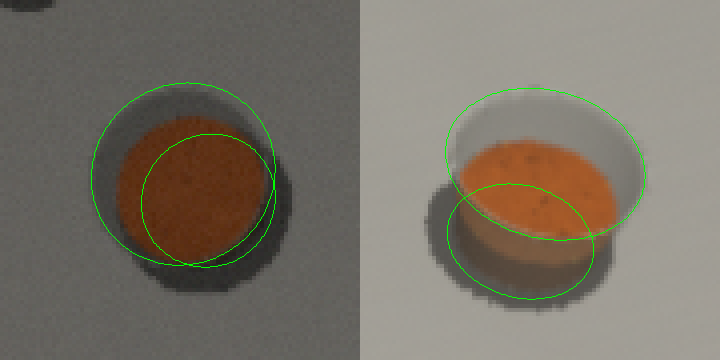

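```bash
cat > ov.py <<'E'
from h import *
import sys
ctr=eval(sys.argv[1]);out=[]
t=np.linspace(0,2*np.pi,200)
for n in("top","side"):
    c=read_camera(n)
    p=np.int32(proj(c,[[.639,.294,.05]])[0]);x,y=p
    im=c["color"][y-36:y+36,x-36:x+36].astype(float)
    g=np.clip((im-im.min())/(np.percentile(im,99)-im.min()),0,1)**.6*255
    b0=cv2.resize(g.astype(np.uint8),None,fx=5.5,fy=5.5,interpolation=2)
    big=b0.copy()
    for r,z in((.0545,.072),(.042,0)):
        q=proj(c,np.c_[ctr[0]+r*np.cos(t),ctr[1]+r*np.sin(t),0*t+z])
        cv2.polylines(big,[np.int32((q-[x-36,y-36]+.5)*5.5-.5)],True,(0,255,0),1)
    out.append(np.vstack([b0[60:360],big[60:360]]))
cv2.imwrite("pics/"+sys.argv[2],np.hstack(out)[:,:,::-1])
E
python3 ov.py "(.643,.295)" o3.png
```

```text
(no output)
```

View pics/o3.png

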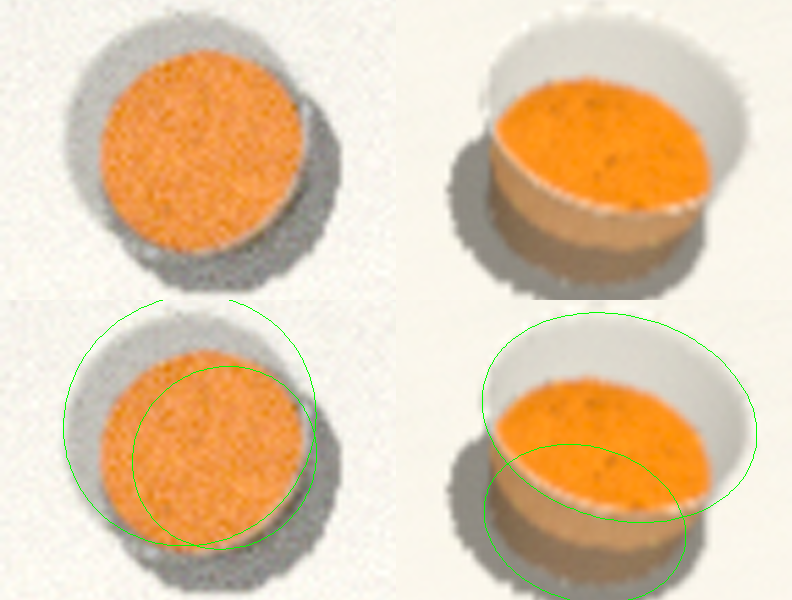

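```bash
python3 -c "
from plant import *
print(tip_extent if 'tip_extent' in globals() else [k for k in globals() if k[0]!='_'])"
cat > go.py <<'E'
import sys
from h import *
s=get_state();M=R.from_quat(s["tcp_rot"]).as_matrix();p=s["eef_pos"]
a=np.degrees(np.arctan2(M[1,0],M[0,0]))
print("t",s["time"],"pos",np.round(p,4),"xang",round(a,2),"tilt",np.round(np.degrees(np.arccos(-M[2,2])),2),"F",np.round(s["contact_force"],1),"open",round(s["opening"],3),"q",np.round(s["qpos"],2))
if len(sys.argv)>1:
    t=np.array(eval(sys.argv[1]),float);print("shift cm",np.round(M.T@(t-p)*100,2), "wz to",sys.argv[2:] and a-float(sys.argv[2]))
E
python3 -m crank '[[1,0,0,0,0,0,-8],[1,0,0,0,0,0,-8],[1,0,0,0,0,0,-8],[1,0,0,0,0,0,-8],[1,0,0,0,0,0,-8]]' 60
python3 -m crank '[[1,0,0,0,0,0,-8],[1,0,0,0,0,0,-8],[1,0,0,0,0,0,-8],[1,0,0,0,0,0,-6.4],[1,0,0,0,0,0,0]]'
python3 go.py "(.4997,-.2384,.12)" 83.4
```

```text
0.017
time: 1.7
eef_pos: [0.1505, -0.658, 0.2483]
tcp_rot: [0.894, 0.448, 0.0, 0.0]
contact_force: [0.1, 0.1, -0.0]
opening: 0.144
time: 2.2
eef_pos: [0.1505, -0.658, 0.2483]
tcp_rot: [0.747, 0.664, -0.0, -0.0]
contact_force: [-0.1, -0.4, 0.3]
opening: -0.001
t 2.2 pos [ 0.1505 -0.658   0.2483] xang 83.27 tilt 0.0 F [-0.1 -0.4  0.3] open -0.001 q [-1.5   0.29  1.58 -0.    1.28 -1.38]
shift cm [45.76 29.76 12.83] wz to -0.13091441794892944
```

```bash
python3 -m crank '[[1,3.5,2.3,0.5,0,0,0],[1,3.5,2.3,1,0,0,0],[1,3.5,2.3,1,0,0,0],[1,3.5,2.3,1,0,0,0],[1,3.5,2.3,1,0,0,0]]'
python3 -m crank '[[1,3.5,2.3,1,0,0,0],[1,3.5,2.3,1,0,0,0],[1,3.5,2.3,1,0,0,0],[1,3.5,2.3,1,0,0,0],[1,3.5,2.3,1,0,0,0]]'
python3 -m crank '[[1,3.5,2.3,1,0,0,0],[1,3.5,2.3,1,0,0,0],[1,3,2,0.5,0,0,0],[1,0,0,0,0,0,0],[1,0,0,0,0,0,0]]'
python3 go.py "(.4997,-.2384,.085)" 83.4
```

```text
time: 2.7
eef_pos: [0.286, -0.4964, 0.2032]
tcp_rot: [0.748, 0.663, -0.0, 0.0]
contact_force: [0.6, -0.3, -0.7]
opening: -0.003
time: 3.2
eef_pos: [0.4208, -0.336, 0.1533]
tcp_rot: [0.748, 0.663, 0.0, 0.0]
contact_force: [-0.1, 0.1, -0.6]
opening: 0.003
time: 3.7
eef_pos: [0.4974, -0.2453, 0.1283]
tcp_rot: [0.747, 0.665, -0.0, 0.0]
contact_force: [0.6, 0.1, -0.2]
opening: 0.001
t 3.7 pos [ 0.4974 -0.2453  0.1283] xang 83.3 tilt 0.03 F [ 0.6  0.1 -0.2] open 0.001 q [-0.64  0.16  1.97 -0.    1.02 -0.52]
shift cm [0.71 0.15 4.33] wz to -0.09833986562385633
```

```bash
python3 -m crank '[[1,0.7,0.1,1.5,0,0,0],[1,0,0,1.5,0,0,0],[1,0,0,1.3,0,0,0],[1,0,0,0.3,0,0,0],[1,0,0,0.1,0,0,0]]'
python3 -m crank '[[1,0,0,0.1,0,0,0],[1,0,0,0,0,0,0]]'
python3 go.py "(.4997,-.2384,.08)"
```

```text
time: 4.2
eef_pos: [0.4984, -0.2392, 0.0805]
tcp_rot: [0.748, 0.664, -0.0, -0.001]
contact_force: [0.2, -0.4, 0.6]
opening: 0.002
time: 4.4
eef_pos: [0.499, -0.2391, 0.0804]
tcp_rot: [0.747, 0.664, 0.0, 0.0]
contact_force: [0.9, 1.0, 0.4]
opening: 0.003
t 4.4 pos [ 0.499  -0.2391  0.0804] xang 83.27 tilt 0.01 F [0.9 1.  0.4] open 0.003 q [-0.63  0.22  1.99  0.    0.93 -0.51]
shift cm [0.07 0.07 0.04] wz to []
```

```bash
python3 -m crank '[[1,0,0,0.05,0,0,0],[1,0,0,0,0,0,0]]'
python3 -m crank '[[1,0,0,0.05,0,0,0],[1,0,0,0,0,0,0]]'
```

```text
time: 4.6
eef_pos: [0.4991, -0.239, 0.0801]
tcp_rot: [0.747, 0.664, 0.0, 0.0]
contact_force: [0.7, -0.6, 0.3]
opening: -0.002
time: 4.8
eef_pos: [0.4993, -0.2391, 0.0801]
tcp_rot: [0.747, 0.665, 0.0, 0.001]
contact_force: [-1.7, 0.9, 2.9]
opening: -0.0
```

```bash
python3 -m crank '[[1,0,0,0.05,0,0,0],[1,0,0,0,0,0,0]]'
python3 -m crank '[[1,0,0,0.05,0,0,0],[1,0,0,0,0,0,0]]'
```

```text
time: 5.0
eef_pos: [0.4996, -0.2393, 0.0801]
tcp_rot: [0.747, 0.665, 0.0, 0.001]
contact_force: [-0.3, -0.1, 5.2]
opening: 0.001
time: 5.2
eef_pos: [0.4999, -0.2395, 0.08]
tcp_rot: [0.747, 0.665, 0.0, 0.001]
contact_force: [0.3, 0.7, 7.3]
opening: -0.004
```

```bash
python3 -m crank '[[1,0,0,0.1,0,0,0],[1,0.5,0,0,0,0,0],[1,1,0,0,0,0,0],[1,1,0,0,0,0,0],[1,0.5,0,0,0,0,0]]'
python3 go.py
python3 - <<'E'
from h import *
for n in("top","side"):
    c=read_camera(n);save(c,n+"4.png");print(n,lidfit(c,.0615))
E
```

```text
time: 5.7
eef_pos: [0.5046, -0.2104, 0.0801]
tcp_rot: [0.747, 0.665, 0.0, 0.003]
contact_force: [-0.8, -1.9, 7.4]
opening: 0.002
t 5.7 pos [ 0.5046 -0.2104  0.0801] xang 83.32 tilt 0.4 F [-0.8 -1.9  7.4] open 0.002 q [-0.58  0.21  2.01 -0.    0.92 -0.46]
top (array([ 0.49060856, -0.16390244]), np.float64(0.028739942157143084), np.float64(0.08541768495276134), 130)
side (array([ 0.50351058, -0.20879292]), np.float64(1.4262208817740827), np.float64(0.12139642418565592), 256)
```

View pics/side4.png

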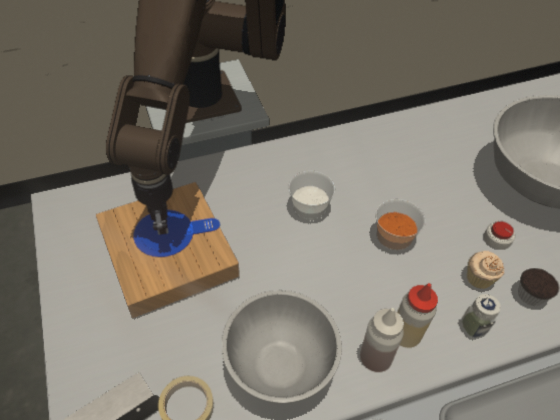

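```bash
python3 -m crank '[[1,0.5,0,0.03,0,0,0],[1,1,0,0,0,0,0],[1,1,0,0,0,0,0],[1,1,0,0,0,0,0],[1,0.5,0,0,0,0,0]]'
python3 go.py
python3 - <<'E'
from h import *
for n in("side",):
    c=read_camera(n);save(c,n+"5.png");print(n,lidfit(c,.0615))
E
```

```text
time: 6.3
eef_pos: [0.5097, -0.1707, 0.08]
tcp_rot: [0.747, 0.665, 0.001, 0.004]
contact_force: [0.5, -2.3, 9.2]
opening: -0.001
t 6.3 pos [ 0.5097 -0.1707  0.08  ] xang 83.33 tilt 0.43 F [ 0.5 -2.3  9.2] open -0.001 q [-0.51  0.19  2.03 -0.    0.91 -0.39]
side (array([ 0.51824998, -0.16605972]), np.float64(1.5306654114431701), np.float64(0.11699008052573086), 267)
```

View pics/side5.png

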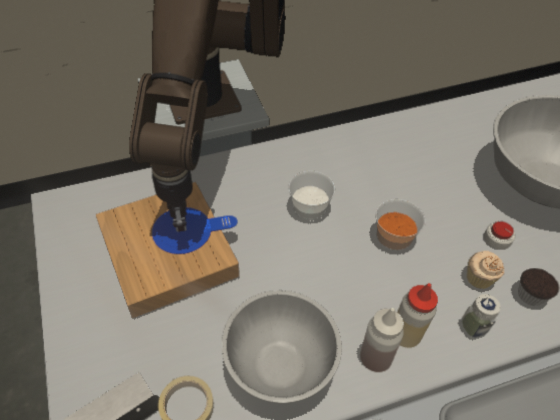

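```bash
python3 -m crank '[[1,0.5,0,0,0,0,0],[1,0.8,0,0,0,0,0],[1,0.8,0,0,0,0,0],[1,0.4,0,0,0,0,0],[1,0,0,0,0,0,0]]'
python3 -m crank '[[1,0,0,-0.3,0,0,0],[1,0,0,-1,0,0,0],[1,-0.5,0,-3,0,0,0],[1,-3,0,-4.5,0,0,0],[1,-4,0,-3,0,0,0]]'
python3 -m crank '[[1,-4.9,0,0,0,0,0],[1,-4.9,0,0,0,0,0],[1,-4.9,0,0,0,0,0],[1,0,0,0,0,0,0]]'
python3 go.py
python3 - <<'E'
from h import *
for n in("top","side"):
    c=read_camera(n);save(c,n+"6.png");print(n,lidfit(c,.0615))
    for t in("lid_center","lid_tab","lid_tip"):
        for r in place_of(t,n)[:1]: print(t,round(r["p"],2),np.round(r["location"],1),atz(c,r["location"],.0615))
E
```

```text
time: 6.85
eef_pos: [0.5127, -0.1455, 0.08]
tcp_rot: [0.747, 0.665, 0.001, 0.003]
contact_force: [0.4, -0.3, 9.5]
opening: -0.004
time: 7.35
eef_pos: [0.5016, -0.2162, 0.1937]
tcp_rot: [0.746, 0.666, 0.0, 0.0]
contact_force: [0.8, 0.7, 0.2]
opening: -0.002
time: 7.75
eef_pos: [0.4829, -0.368, 0.1919]
tcp_rot: [0.749, 0.662, -0.001, 0.001]
contact_force: [0.5, 0.9, 0.1]
opening: -0.001
t 7.75 pos [ 0.4829 -0.368   0.1919] xang 82.95 tilt 0.13 F [0.5 0.9 0.1] open -0.001 q [-0.82  0.19  1.8  -0.    1.15 -0.69]
top (array([ 0.51299387, -0.14556695]), np.float64(1.466042709926187), np.float64(0.121976087339651), 197)
lid_tab 0.79 [321.2 216.2] [ 0.52388125 -0.06174542  0.0615    ]
lid_tip 0.65 [301.3 215.4] [ 0.52529348 -0.01613264  0.0615    ]
side (array([ 0.51491287, -0.14542774]), np.float64(1.4684601770733277), np.float64(0.12175363684600156), 191)
lid_center 0.57 [191.9 225.9] [ 0.50971113 -0.14727208  0.0615    ]
lid_tab 0.67 [235.7 221.1] [ 0.52719909 -0.05148714  0.0615    ]
lid_tip 0.67 [250.4 218. ] [ 0.52903987 -0.01762975  0.0615    ]
```

View pics/side6.png

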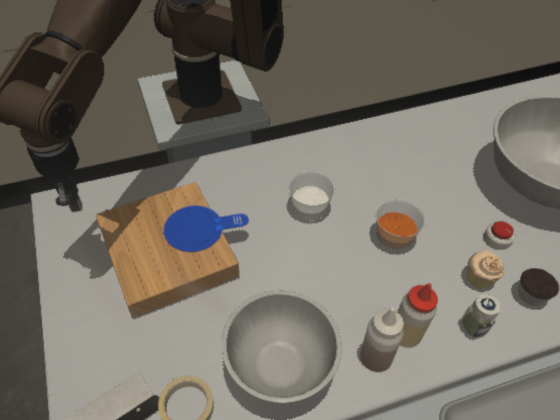

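View pics/top6.png

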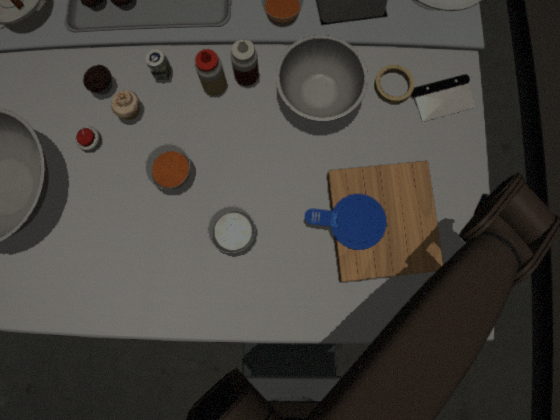

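```bash
python3 go.py "(.5235,-.054,.16)" 84.05
python3 -m crank '[[-1,4,0,0,0,0,-1],[-1,4.5,0,0,0,0,0],[-1,4.5,0,0,0,0,0],[-1,4.5,0,0,0,0,0],[-1,4.5,0,0,0,0,0]]' 80
python3 -m crank '[[-1,4.5,0,0.5,0,0,0],[-1,4,0,1,0,0,0],[-1,1,0,1,0,0,0],[-1,0,0,0,0,0,0],[-1,0,0,0,0,0,0]]'
python3 go.py "(.5235,-.054,.057)" 84.05
```

```text
t 8.15 pos [ 0.4847 -0.3614  0.1917] xang 83.39 tilt 0.02 F [-0.8 -0.1 -0.4] open 0.002 q [-0.81  0.19  1.8   0.    1.15 -0.69]
shift cm [30.98  0.32  3.17] wz to -0.6622729539283227
time: 8.65
eef_pos: [0.5068, -0.1414, 0.1919]
tcp_rot: [0.741, 0.671, 0.0, 0.0]
contact_force: [0.7, -0.3, -0.4]
opening: 0.843
time: 9.15
eef_pos: [0.5163, -0.0498, 0.1666]
tcp_rot: [0.741, 0.671, -0.0, 0.0]
contact_force: [0.2, -0.4, -0.4]
opening: 1.002
t 9.15 pos [ 0.5163 -0.0498  0.1666] xang 84.31 tilt 0.04 F [ 0.2 -0.4 -0.4] open 1.002 q [-0.29  0.03  2.03 -0.    1.09 -0.19]
shift cm [-0.34  0.76 10.96] wz to 0.2607229980728789
```

```bash
python3 -m crank '[[-1,-0.3,0.7,3,0,0,0],[-1,0,0,3,0,0,0],[-1,0,0,2,0,0,0],[-1,0,0,1,0,0,0],[-1,0,0,0,0,0,0]]'
python3 go.py "(.5235,-.054,.057)" 84.05
python3 - <<'E'
from h import *
for n in("top","side"):
    c=read_camera(n);im=c["color"]
    x,y=(320,215) if n=="top" else (235,215)
    cv2.imwrite(f"pics/{n}7.png",cv2.resize(im[y-50:y+50,x-50:x+50],None,fx=4,fy=4,interpolation=2)[:,:,::-1])
cv2.imwrite("pics/g7.png",np.hstack([cv2.imread("pics/top7.png"),cv2.imread("pics/side7.png")]))
E
```

```text
time: 9.65
eef_pos: [0.5225, -0.0541, 0.0756]
tcp_rot: [0.742, 0.67, -0.001, -0.001]
contact_force: [-0.3, 0.3, 0.4]
opening: 1.005
t 9.65 pos [ 0.5225 -0.0541  0.0756] xang 84.18 tilt 0.13 F [-0.3  0.3  0.4] open 1.005 q [-0.3   0.18  2.06 -0.    0.91 -0.19]
shift cm [0.02 0.11 1.86] wz to 0.12724149192898437
```

View pics/g7.png

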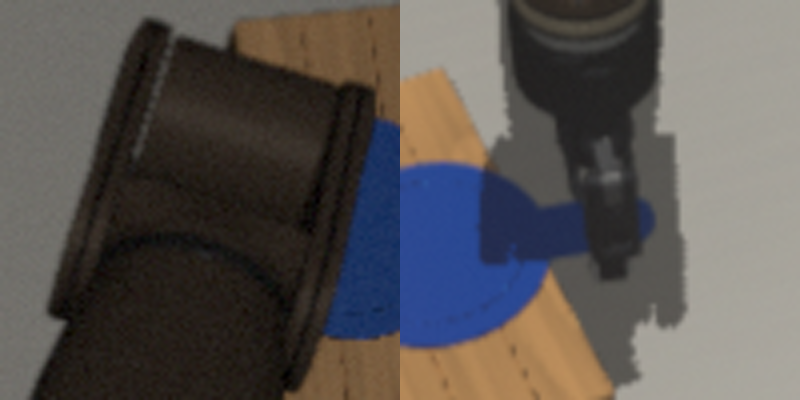

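```bash
python3 -m crank '[[-1,0,0.1,1,0,0,0],[-1,0,0,0.9,0,0,0],[-1,0,0,0,0,0,0]]'
python3 -m crank '[[1,0,0,0,0,0,0],[1,0,0,0,0,0,0],[1,0,0,0,0,0,0],[1,0,0,0,0,0,0],[1,0,0,0,0,0,0]]' 80
python3 -m crank '[[1,0,0,0,0,0,0],[1,0,0,0,0,0,0]]'
python3 go.py
python3 - <<'E'
from h import *
c=read_camera("side");x,y=235,215
cv2.imwrite("pics/s8.png",cv2.resize(c["color"][y-60:y+60,x-80:x+80],None,fx=4,fy=4,interpolation=2)[:,:,::-1])
E
```

```text
time: 10.05
eef_pos: [0.5232, -0.0529, 0.0564]
tcp_rot: [0.741, 0.671, -0.001, -0.001]
contact_force: [0.1, 0.2, -0.7]
opening: 1.001
time: 10.55
eef_pos: [0.5244, -0.0532, 0.0581]
tcp_rot: [0.741, 0.671, 0.0, 0.0]
contact_force: [-0.0, 0.7, 2.3]
opening: 0.395
time: 10.75
eef_pos: [0.5244, -0.0533, 0.058]
tcp_rot: [0.742, 0.671, 0.0, 0.0]
contact_force: [0.4, -0.0, 1.7]
opening: 0.389
t 10.75 pos [ 0.5244 -0.0533  0.058 ] xang 84.28 tilt 0.05 F [ 0.4 -0.   1.7] open 0.389 q [-0.29  0.21  2.06  0.    0.87 -0.19]
```

View pics/s8.png

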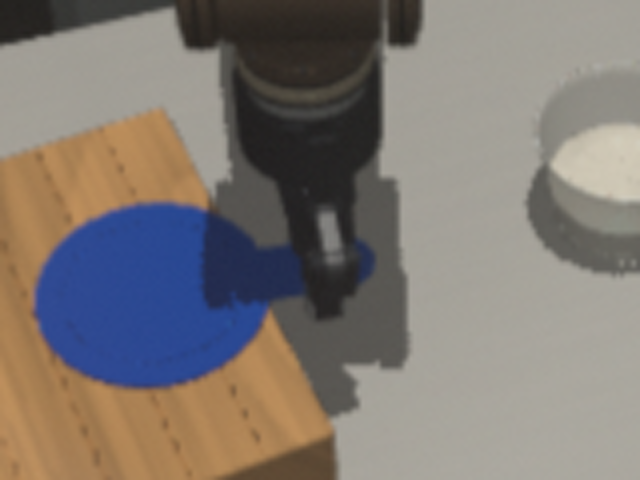

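```bash
python3 -m crank '[[1,0,0,-0.5,0,0,0],[1,0,0,-1,0,0,0],[1,0,0,-2,0,0,0],[1,0,0,-2.5,0,0,0],[1,0,0,-2.5,0,0,0]]' 100
python3 -m crank '[[1,0,0,-2,0,0,0],[1,0,0,-1,0,0,0],[1,0,0,0,0,0,0]]'
python3 - <<'E'
from h import *
for n in("top","side"):
    c=read_camera(n);save(c,n+"9.png")
E
python3 go.py
```

```text
time: 11.3
eef_pos: [0.5237, -0.0531, 0.1437]
tcp_rot: [0.742, 0.671, -0.0, -0.0]
contact_force: [0.4, -0.4, -0.0]
opening: 0.379
time: 11.6
eef_pos: [0.525, -0.0535, 0.1746]
tcp_rot: [0.742, 0.671, 0.001, 0.002]
contact_force: [0.0, 0.8, -0.7]
opening: 0.38
t 11.7 pos [ 0.5236 -0.053   0.1719] xang 84.28 tilt 0.07 F [ 0.4  0.6 -0.4] open 0.382 q [-0.29  0.04  2.01  0.    1.1  -0.19]
```

View pics/side9.png

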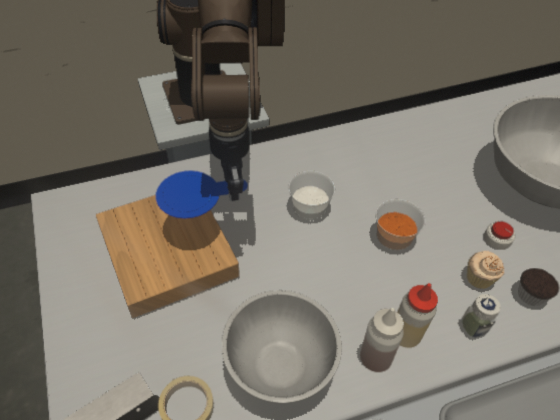

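```bash
python3 go.py "(.6504,.3887,.17)" 84.3
python3 - <<'E'
from h import *
c=read_camera("side");print(lidfit(c,.1755))
c=read_camera("top");print(lidfit(c,.1755))
E
```

```text
t 11.7 pos [ 0.5236 -0.053   0.1719] xang 84.28 tilt 0.07 F [ 0.4  0.6 -0.4] open 0.382 q [-0.29  0.04  2.01  0.    1.1  -0.19]
shift cm [45.22  8.22  0.19] wz to -0.023114864637150845
(array([ 0.51589776, -0.14566381]), np.float64(1.5217771473867687), np.float64(0.0823954463411219), 172)
(array([ 0.51288569, -0.14305485]), np.float64(nan), np.float64(0.06645615125912764), 146)
```

```bash
python3 -m crank '[[1,1.5,0.3,0,0,0,0],[1,3,0.5,0,0,0,0],[1,4,0.7,0,0,0,0],[1,4,0.7,0,0,0,0],[1,4,0.8,0,0,0,0]]'
python3 -m crank '[[1,4,0.7,0,0,0,0],[1,4,0.8,0,0,0,0],[1,4,0.7,0,0,0,0],[1,4,0.8,0,0,0,0],[1,4,0.7,0,0,0,0]]'
python3 -m crank '[[1,4,0.7,0,0,0,0],[1,3,0.5,0,0,0,0],[1,1.5,0.3,0,0,0,0],[1,0,0,0,0,0,0],[1,0,0,0,0,0,0]]'
python3 go.py "(.6504,.3887,.085)" 84.3
python3 - <<'E'
from h import *
c=read_camera("side");save(c,"side10.png");print(lidfit(c,.1755))
c=read_camera("top");save(c,"top10.png");print(lidfit(c,.1755))
E
```

```text
time: 12.3
eef_pos: [0.5702, 0.1105, 0.1717]
tcp_rot: [0.742, 0.671, -0.0, -0.001]
contact_force: [0.2, -0.6, -1.0]
opening: 0.382
time: 12.8
eef_pos: [0.6267, 0.3061, 0.1713]
tcp_rot: [0.741, 0.671, -0.001, -0.0]
contact_force: [1.7, -0.0, -0.1]
opening: 0.385
time: 13.3
eef_pos: [0.6496, 0.3868, 0.1712]
tcp_rot: [0.741, 0.671, -0.001, -0.0]
contact_force: [-0.3, -0.3, 0.1]
opening: 0.382
t 13.3 pos [0.6496 0.3868 0.1712] xang 84.34 tilt 0.13 F [-0.3 -0.3  0.1] open 0.382 q [ 0.4   0.52  1.41 -0.    1.21  0.5 ]
shift cm [0.2  0.07 8.62] wz to 0.036355618558317815
(array([0.64185067, 0.29175855]), np.float64(1.5591568299938057), np.float64(0.10761546570464868), 192)
(array([0.63878853, 0.29341571]), np.float64(1.3441328729690807), np.float64(0.08717168796032025), 179)
```

View pics/side10.png

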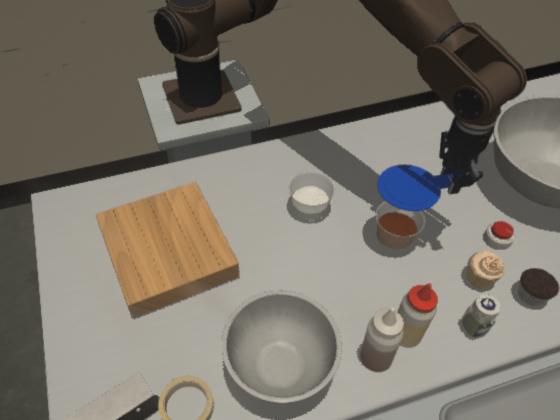

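View pics/top10.png

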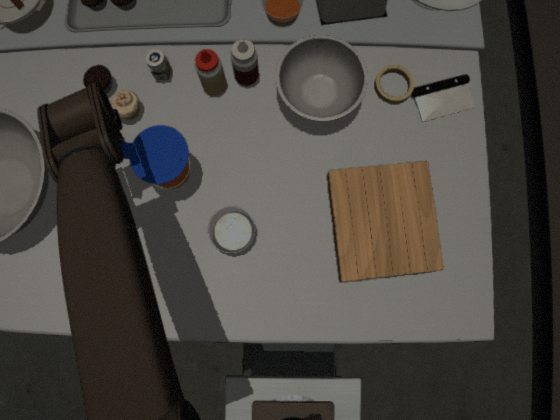

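```bash
python3 -m crank '[[1,0.2,0,1.5,0,0,0],[1,0,0,2.5,0,0,0],[1,0,0,2.5,0,0,0],[1,0,0,1.2,0,0,0],[1,0,0,0,0,0,0]]'
python3 go.py "(.6504,.3887,.070)" 84.3
python3 - <<'E'
from h import *
c=read_camera("side");save(c,"side11.png");print(lidfit(c,.0975))
c["color"][:]=c["color"];x,y=405,215
cv2.imwrite("pics/s11.png",cv2.resize(c["color"][y-60:y+60,x-80:x+80],None,fx=4.5,fy=4.5,interpolation=2)[:,:,::-1])
c=read_camera("top");save(c,"top11.png");print(lidfit(c,.0975))
E
```

```text
time: 13.9
eef_pos: [0.6489, 0.387, 0.0917]
tcp_rot: [0.742, 0.671, -0.003, -0.001]
contact_force: [0.2, 0.1, -0.7]
opening: 0.385
t 13.9 pos [0.6489 0.387  0.0917] xang 84.23 tilt 0.37 F [ 0.2  0.1 -0.7] open 0.385 q [0.4  0.6  1.45 0.   1.1  0.5 ]
shift cm [0.2  0.14 2.17] wz to -0.07111278450247482
(array([0.6416819 , 0.29133079]), np.float64(1.5550784450110684), np.float64(0.10304792643092191), 178)
(array([0.63934801, 0.29497083]), np.float64(1.3468471477161539), np.float64(0.08393413137425351), 166)
```

View pics/s11.png

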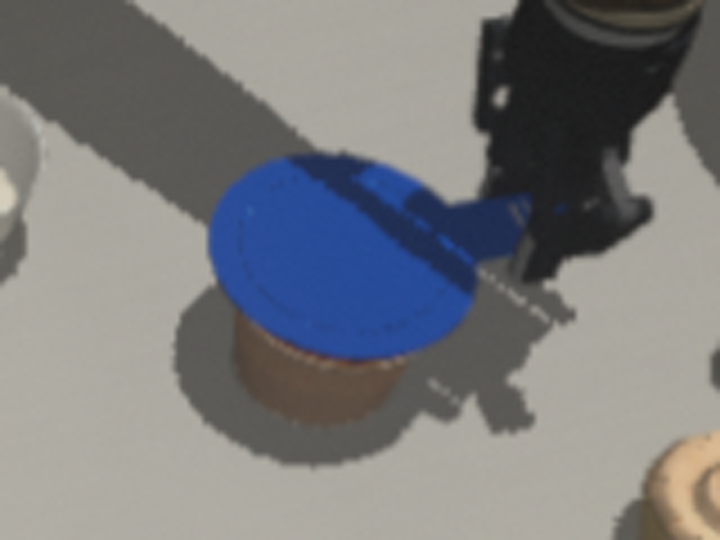

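```bash
python3 -m crank '[[1,0.2,0,1,0,0,0],[1,0,0,0.5,0,0,0],[1,0,0,0.2,0,0,0],[1,0,0,0,0,0,0]]'
python3 go.py "(.6504,.3887,.070)" 84.3
python3 -m crank '[[1,0,0,0.1,0,0,0],[1,0,0,0.1,0,0,0],[1,0,0,0,0,0,0]]'
```

```text
time: 14.4
eef_pos: [0.6506, 0.3903, 0.0781]
tcp_rot: [0.741, 0.671, -0.0, -0.0]
contact_force: [0.1, -0.5, -0.7]
opening: 0.383
t 14.4 pos [0.6506 0.3903 0.0781] xang 84.28 tilt 0.05 F [ 0.1 -0.5 -0.7] open 0.383 q [ 0.41  0.62  1.44 -0.    1.08  0.51]
shift cm [-0.16 -0.01  0.81] wz to -0.01640468836470177
time: 14.7
eef_pos: [0.6509, 0.3904, 0.0767]
tcp_rot: [0.742, 0.671, 0.0, 0.0]
contact_force: [0.3, -0.0, -0.4]
opening: 0.382
```

```bash
python3 -m crank '[[1,0,0,0.2,0,0,0],[1,0,0,0.1,0,0,0],[1,0,0,0,0,0,0]]'
python3 -m crank '[[1,0,0,0.1,0,0,0],[1,0,0,0,0,0,0]]'
python3 - <<'E'
from h import *
c=read_camera("side");save(c,"side12.png");print(lidfit(c,.076))
c=read_camera("top");print(lidfit(c,.076))
E
```

```text
time: 15.0
eef_pos: [0.6507, 0.3903, 0.0732]
tcp_rot: [0.742, 0.671, -0.0, -0.0]
contact_force: [0.3, 0.2, -0.1]
opening: 0.382
time: 15.2
eef_pos: [0.6508, 0.3903, 0.0724]
tcp_rot: [0.742, 0.671, -0.0, -0.0]
contact_force: [0.4, 0.0, -1.0]
opening: 0.385
(array([0.64195461, 0.29640931]), np.float64(1.5493309152864638), np.float64(0.10162479138217975), 175)
(array([0.6403086 , 0.29759067]), np.float64(1.3078533657942424), np.float64(0.08514845098962809), 163)
```

```bash
python3 -m crank '[[1,0,0,0.1,0,0,0],[1,0,0,0,0,0,0]]'
python3 -m crank '[[1,0,0,0.1,0,0,0],[1,0,0,0,0,0,0]]'
python3 go.py
```

```text
time: 15.5
eef_pos: [0.6509, 0.3904, 0.0715]
tcp_rot: [0.741, 0.671, -0.0, -0.0]
contact_force: [0.4, 0.1, -0.8]
opening: 0.379
time: 15.7
eef_pos: [0.6509, 0.3903, 0.0705]
tcp_rot: [0.741, 0.671, -0.0, -0.0]
contact_force: [0.1, 0.2, -0.2]
opening: 0.381
t 15.7 pos [0.6509 0.3903 0.0705] xang 84.28 tilt 0.01 F [ 0.1  0.2 -0.2] open 0.381 q [ 0.41  0.63  1.45 -0.    1.07  0.51]
```

```bash
python3 -m crank '[[1,0,0,0.05,0,0,0],[1,0,0,0,0,0,0]]'
python3 -m crank '[[1,0,0,0.05,0,0,0],[1,0,0,0,0,0,0]]'
python3 -m crank '[[1,0,0,0.05,0,0,0],[1,0,0,0,0,0,0]]'
```

```text
time: 15.9
eef_pos: [0.651, 0.3904, 0.0703]
tcp_rot: [0.742, 0.671, 0.0, 0.0]
contact_force: [-0.9, 0.5, -0.0]
opening: 0.385
time: 16.1
eef_pos: [0.651, 0.3904, 0.0699]
tcp_rot: [0.742, 0.671, 0.0, 0.0]
contact_force: [0.0, -0.4, 1.3]
opening: 0.387
time: 16.3
eef_pos: [0.6511, 0.3905, 0.0696]
tcp_rot: [0.742, 0.671, 0.0, 0.0]
contact_force: [-0.7, 0.2, 2.3]
opening: 0.386
```

Run:
```python
from h import *
c=read_camera("side");x,y=405,215
cv2.imwrite("pics/s13.png",cv2.resize(c["color"][y-60:y+60,x-80:x+80],None,fx=4.5,fy=4.5,interpolation=2)[:,:,::-1])
```

```text
(no output)
```

View pics/s13.png

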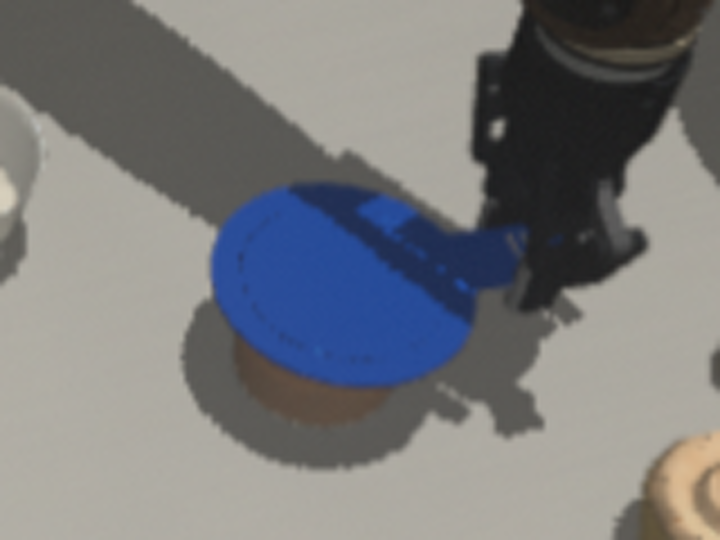

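```bash
python3 -m crank '[[0.2,0,0,0,0,0,0],[0.1,0,0,0,0,0,0],[0,0,0,0,0,0,0]]' 20
python3 -m crank '[[-0.2,0,0,0,0,0,0],[-0.5,0,0,0,0,0,0],[-1,0,0,0,0,0,0],[-1,0,0,0,0,0,0],[-1,0,0,0,0,0,0]]'
python3 go.py
python3 - <<'E'
from h import *
c=read_camera("side");save(c,"side14.png");print(lidfit(c,.0735))
x,y=405,215
cv2.imwrite("pics/s14.png",cv2.resize(c["color"][y-60:y+60,x-80:x+80],None,fx=4.5,fy=4.5,interpolation=2)[:,:,::-1])
E
```

```text
time: 16.65
eef_pos: [0.6507, 0.3902, 0.0686]
tcp_rot: [0.742, 0.671, -0.0, -0.0]
contact_force: [-0.4, -0.1, 0.9]
opening: 0.498
time: 17.15
eef_pos: [0.6509, 0.3904, 0.0691]
tcp_rot: [0.741, 0.671, 0.0, -0.0]
contact_force: [-0.7, 0.0, -0.4]
opening: 1.004
t 17.15 pos [0.6509 0.3904 0.0691] xang 84.28 tilt 0.0 F [-0.7  0.  -0.4] open 1.004 q [0.41 0.63 1.45 0.   1.06 0.51]
(array([0.64192094, 0.29699039]), np.float64(1.4309438428223493), np.float64(0.10316753542423603), 183)
```

View pics/s14.png

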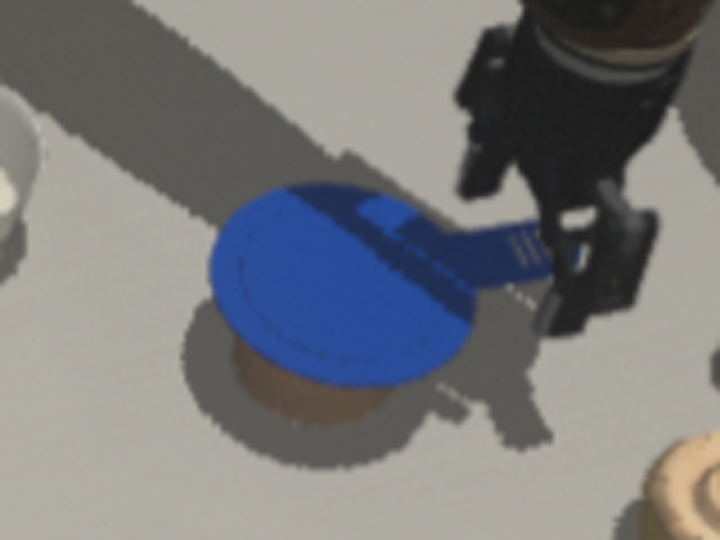

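Released cleanly, lid lies flat (disc ~ (343,285) in crop). Retreat straight up, then back.

```bash
python3 -m crank '[[-1,0,0,-1,0,0,0],[-1,0,0,-2,0,0,0],[-1,0,0,-3.5,0,0,0],[-1,0,0,-4.5,0,0,0],[-1,0,0,-4.5,0,0,0]]'
python3 -m crank '[[-1,0,-4,-2,0,0,0],[-1,0,-4,0,0,0,0],[-1,3,-3,0,0,0,0],[-1,3,0,0,0,0,0],[-1,0,0,0,0,0,0]]'
python3 go.py
python3 - <<'E'
from h import *
for n in("side","top"):
    c=read_camera(n);save(c,n+"15.png");print(lidfit(c,.0735))
    for t in("lid_center","caramel_rim","plain_rim"):
        for r in place_of(t,n)[:1]: print(t,round(r["p"],2),np.round(r["location"],1),atz(c,r["location"],.0725))
E
python3 ov.py "(.640,.2965)" o15.png
```

```text
time: 17.7
eef_pos: [0.6509, 0.3904, 0.2277]
tcp_rot: [0.742, 0.671, 0.001, 0.0]
contact_force: [1.0, 0.5, 0.3]
opening: 0.999
time: 18.2
eef_pos: [0.5463, 0.4642, 0.247]
tcp_rot: [0.74, 0.672, 0.002, -0.0]
contact_force: [-0.2, -0.4, -0.1]
opening: 0.997
t 18.2 pos [0.5463 0.4642 0.247 ] xang 84.5 tilt 0.25 F [-0.2 -0.4 -0.1] open 0.997 q [0.56 0.38 1.47 0.   1.3  0.66]
(array([0.64200151, 0.29715107]), np.float64(1.4797344224450517), np.float64(0.1227517073295578), 189)
lid_center 0.89 [399.  214.9] [0.63369782 0.29707706 0.0725    ]
plain_rim 0.76 [311.9 187.3] [0.49487474 0.14379138 0.0725    ]
(array([0.64031099, 0.29810563]), np.float64(1.4584429904944582), np.float64(0.12189301478472185), 191)
lid_center 0.98 [167.4 166.3] [0.63563524 0.29588011 0.0725    ]
plain_rim 0.73 [230.  227.7] [0.49402428 0.14541093 0.0725    ]
```

View pics/side15.png

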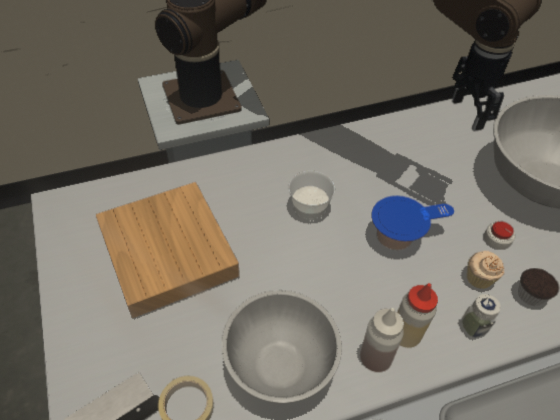

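View pics/o15.png

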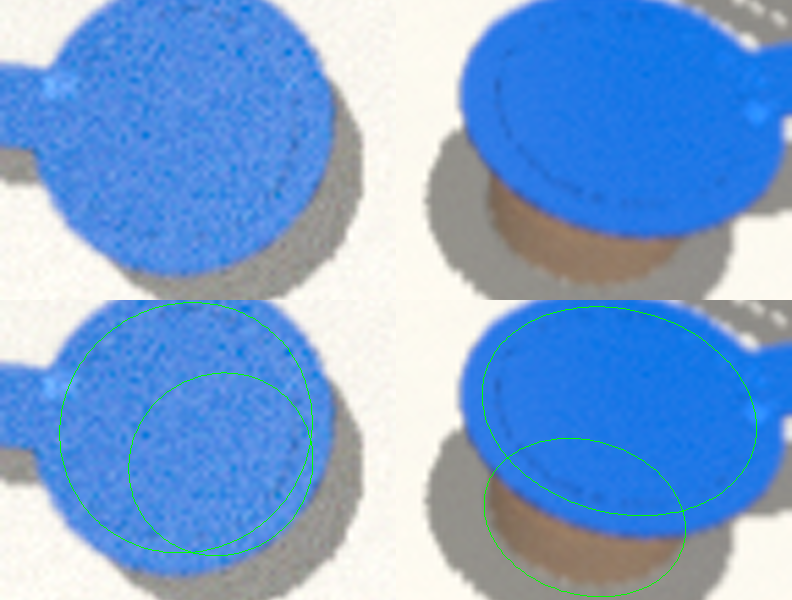

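```bash
python3 -c "
from plant import *
print(sign_off())"
```

```text
the job is handed in; nothing more can be done
None
```

The flat blue lid is on the caramel cup, lying flat and let go, and the job is handed in at about 18.5 s of the 58 s allowed. `sign_off` gives no verdict.

- **Slide:** I pressed the disc with closed fingertips at about 7–9.5 N and dragged it 95 mm or so. The tab then stuck out roughly 70 mm past the block's left edge, and the lid stayed on the block.
- **Grip and place:** I took the tab across its width, lifted the lid level and carried it over. I lowered it until the rim pushed back with about 2 N, opened the fingers and backed the arm off.
- **Centring:** The final fits put the disc centre at (0.642, 0.297) from the side camera and (0.640, 0.298) from the top one. My estimate of the cup's rim centre was (0.640, 0.2965), so it is centred within about 2 mm. That leaves the 10 mm overlap covering the whole rim.
- **Cups:** The caramel cup's visible foot did not shift when the lid was set down. The cream cup is still standing. Its detected position agrees with the first pictures to within 1 mm from the top camera, but the side camera differs by about 8 mm. I put that down to detection scatter, because nothing touched that cup.
- **Checks that disagreed:**
  - The network's own lid-centre point came out 5–8 mm lower in x, at 0.634–0.636. I trusted the outline fits over it.
  - My cup estimate rests partly on low-contrast rim edges, with about 3 mm of disagreement between the two cameras.

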